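# Fetch the pipe flange from under the spirit level

### The arm

A 6-joint arm with a two-finger parallel gripper is mounted at the origin on the work surface. World frame = base frame: x ahead of the robot, y to its left, z up, the work surface at z = 0. Lengths are in m, angles in rad, forces in N, time in s.
With the tool pointing down it reaches from about 0.3 to 0.75 m from the base axis. Payload 8.5 kg.
Tool frame: the origin (TCP) lies at the very end of the fingers, on their centre line; the grasp point (between the pads) lies 19 mm behind it; z points along the fingers, y is the line along which they close (so a half turn about z gives the same grasp; the last joint's range is limited). The gripper opens to 88 mm and grips with 3 to 60 N. Pads are 18 mm wide; open, the fingers measure 123 mm over their backs; the gripper's body (75 mm by 187 mm) begins 45 mm behind the grasp point.
Start: joints at [1.1, 0.381, 1.297, -0, 1.464, -0.215], TCP at [0.139, 0.532, 0.239] pointing down, gripper open.
Joint ranges: [-3.11, 3.11], [-0.89, 2.33], [0.22, 2.48], [-1.42, 4.56], [0.17, 2.85], [-2.88, 2.88]. Speed limits (rad/s): [2.39, 2.39, 3.14, 3.14, 3.14, 3.14].

### API

Orientations are given as [roll, pitch, yaw] about the fixed x, y, z axes, in that order (R = Rz(yaw) Ry(pitch) Rx(roll)).
In Python, from plant import arm gives the robot as it stands.
- The arm moves only by the tool move_arm, never from a script. Its argument "motion" is a list of rows, each a list of 3 entries, a list of its own where there are three numbers: the shift along the tool's x, y, z normalised to -1 to 1, where 1 is 250 mm, then the turn, a rotation vector about the tool's x, y, z normalised to -1 to 1, where 1 is pi/2 rad, then the opening, from 0 (shut) to 1 (fully open). A call has exactly 10 rows; each row is the pose to reach, as a shift and turn from the pose commanded when the call began, along the tool's axes at that moment; what a row does not reach only later rows make up. A row lasts 1/10 s, in which the tool goes at most 50 mm and 8.59 degrees, less where a joint would pass 70% of its speed; a pose out of reach is approached as far as the arm can. A call with a number of a shift or a turn outside -1 to 1 is refused whole. A call with a gripper value outside its range is refused whole. The fingers move at their own pace and stop on an object; "newtons" is the grip in N (left out, the last holds). Time passes only in rows, so rows that repeat a pose let the fingers close, or fill a call up. It gives the time, the measured TCP pose, the force, the opening and the grip force at its end, in the units of the state.
- arm.observe(): the state, without advancing time (a new reading comes with each control period).
- arm.capture(name): name is "scene" or "top"; returns a dict with "frame" (420x560x3 uint8, red, green, blue), "fx", "fy", "cx", "cy" (pixels), "R" (3x3) and "t" (3): a world point X has camera coordinates R X + t. Camera axes: x right, y down, z forward; pixel columns grow to the right and rows downward; lengths in m; the calibration is good to about 2 mm. A picture is of the moment at which its call begins. There is no depth.
- arm.close_job(): hands the job in; it is judged then, once.
The state is a dict: "clock": time; "joint_pos": joint angles; "qvel": joint speeds; "joint_torque": joint torques, N m; "position": TCP position; "eef_rot": TCP orientation; "wrist_force": force on the tool from outside, world axes, zero at the start; "wrist_torque": the same for the moment, N m; "gripper_width": opening from 0.0 (shut) to 1.0 (fully open); "finger_force": force on a finger pad.
Only numpy, scipy, OpenCV 4.12 (cv2) and the standard library are available. Lean on these libraries where they do the work, as an engineer would, in place of code of your own. Each camera call takes 0.05 s, during which the arm holds its last target. There are 200 camera calls.

### The job

Somebody left the spirit level lying across the bin of pipe fittings: put it away first, standing on edge in both notches of the wooden rest and released. Then reach in under the wire shelf, take the one floor flange (the wide disc with a neck) out of the bin and set it down in the empty steel tray, flat on its disc with the neck up. Leave the other fittings in the bin and everything else on the bench where it stands.

Things in the scene. Friction and masses are not known exactly. Their poses are not given: they have to be found in the camera images.
- level: aluminium spirit level, a bar 300 long x 22 wide x 45 high with black end caps, standing on its narrow edge across the bin's front and rear rims, directly over the flange, nearly parallel to the bin's x. Origin: centre of its underside; x along the bar, z up. 0.2 to 0.4 kg, balanced at its middle.
- rest: wooden rest fixed to the bench: base board 190 (x) x 80 (y) x 10, on it two blocks 20 thick at x = -75 and +75, each with an open notch 36 wide at y = 0, notch floor 30 and notch walls 55 above the bench. Origin: centre of the underside, at bench height; x runs through both notches, so the stored level lies along x with its underside at z = 30.
- bin: grey plastic open-topped bin fixed to the bench, outside 180 (x) x 300 (y) x 60 high, walls and floor 5 thick. Origin: centre of the underside, at bench height; x points away from the robot, z up.
- rack: empty wire shelf fixed over the rear part of the bin, moving with it: thin steel rods 245 above the bench, from x = -5 to +160 and y = -155 to +155; two posts, 16 in diameter, at x = +160, y = -155 and +155. Origin and axes are those of the bin. The gripper must lean back towards the robot to reach under it.
- flange: steel floor flange, the part to fetch: a flat disc 60 in diameter and 8 thick with an upright round neck 34 in diameter on its centre, 45 high in all, standing on the bin's floor in the rear row: on the left, in the middle or on the right. Origin: centre of its underside (5 above the bench in the bin); z up along the neck. 0.25 kg or so.
- tray: empty steel tray fixed to the bench, outside 170 (x) x 150 (y) x 25 high, walls and floor 4 thick. Origin: centre of its underside, at bench height; z up.
- coupling: steel pipe coupling standing upright in the bin, 40 in diameter, 34 high; origin: centre of its underside as built. Stays in the bin.
- cap: steel domed pipe cap in the bin, 40 in diameter, 28 high; origin: centre of its underside. Stays in the bin.
- elbow: steel pipe elbow lying flat in the bin's front row, two legs 26 long at right angles (along its x and y), 34 in diameter; origin: under its corner, on the bin's floor. Stays in the bin.
- plug: steel hexagon plug in the bin's front row, 36 across, 26 high; origin: centre of its underside. Stays in the bin.
- tin: paint tin, 80 in diameter, 110 high, on the bench to the left of the wire shelf; origin: centre of its underside. Leave alone.
- bottle: white plastic bottle, 60 in diameter, 170 high, on the bench to the right of the wire shelf; origin: centre of its underside. Leave alone.
- dish: orange plastic dish, 90 in diameter, 35 high, on the bench between the robot and the bin, to the right; origin: centre of its underside. Leave alone.
- wrench: steel wrench, 170 long, about 12 high, lying on the bench between the robot and the bin; origin: under its middle. Leave alone.
Not all that is in view belongs to the job. Leave any blue or green look-alike of the flange alone.

How it is judged:
On the way, in this order (a step that is already met when the one before it is completed fails the run):
1. the level stands in both notches of the rest, released, while the flange is still in the bin (x of level in the frame of rest between -0.065 and 0.065 m and y of level in the frame of rest between -0.015 and 0.015 m and z of level in the frame of rest between 0.025 and 0.036 m and angle between the x axis of level and the x axis of rest, either way round below 0.14 rad and angle between level's own z axis and vertical below 0.2 rad and contact force between the fingers and level below 0.3 N and z of flange in the frame of bin below 0.03 m), for 0.2 s.
2. the flange is lifted clear of the bin (z of flange in the frame of bin above 0.065 m), for 0.05 s.
At the end, for the whole second after the job is handed in: Flange still, released, flat in the tray, neck up (within 0.15 rad); level still, released, on edge in both notches of the rest (underside within 6 mm of the notch floor, middle within 65 mm of the rest's); coupling, cap, elbow, plug in the bin; bench items moved under 40 mm (x of flange in the frame of tray between -0.055 and 0.055 m and y of flange in the frame of tray between -0.045 and 0.045 m and z of flange in the frame of tray between -0.002 and 0.012 m and angle between flange's own z axis and vertical below 0.15 rad and linear speed of each of flange, level below 0.02 m/s and x of level in the frame of rest between -0.065 and 0.065 m and y of level in the frame of rest between -0.015 and 0.015 m and z of level in the frame of rest between 0.025 and 0.036 m and angle between the x axis of level and the x axis of rest, either way round below 0.14 rad and angle between level's own z axis and vertical below 0.2 rad and contact force between the fingers and level below 0.3 N and contact force between the fingers and flange below 0.3 N and x of coupling in the frame of bin between -0.09 and 0.09 m and y of coupling in the frame of bin between -0.15 and 0.15 m and z of each of coupling, cap, elbow, plug in the frame of bin below 0.05 m and x of cap in the frame of bin between -0.09 and 0.09 m and y of cap in the frame of bin between -0.15 and 0.15 m and x of elbow in the frame of bin between -0.09 and 0.09 m and y of elbow in the frame of bin between -0.15 and 0.15 m and x of plug in the frame of bin between -0.09 and 0.09 m and y of plug in the frame of bin between -0.15 and 0.15 m); the robot touches nothing.
It fails at once if the tin on the bench is moved more than 40 mm (distance of tin from where it was at the start of the episode above 0.04 m).
It fails at once if the bottle on the bench is moved more than 40 mm (distance of bottle from where it was at the start of the episode above 0.04 m).
It fails at once if the dish on the bench is moved more than 40 mm (distance of dish from where it was at the start of the episode above 0.04 m).
It fails at once if the wrench on the bench is moved more than 40 mm (distance of wrench from where it was at the start of the episode above 0.04 m).
It also fails if it takes over 64 s, if anything falls off the work surface, if the arm or the gripper's body presses on something with over 40 N, if the wrist force passes 120 N, or if a joint passes its speed limit or range.

## Working session

There is one attempt and no reset: what is moved stays moved. The work goes in short steps, Python scripts to look and compute and a tool call to move; the robot and the scene stay as the last step left them, time stands still between calls to the robot, and variables do not carry over. Pictures are saved under pics/ and viewed, at most 10 in all, crops included, and the job is handed in when it is done.

Besides the shell and the picture viewer there is one more tool, called by a JSON object that holds its "op" and its "data", one argument or row to a line. move_arm: Moves the arm, as the interface text tells. Its arguments: {"type":"object","properties":{"motion":{"type":"array"},"newtons":{"type":"number"}},"required":["motion"]}

```bash
mkdir -p pics; ls
python3 - <<'E'
from plant import arm
import cv2,pickle
d={}
for n in("scene","top"):
    c=arm.capture(n);d[n]=c
    cv2.imwrite(f"pics/{n}0.png",cv2.resize(c["frame"][:,:,::-1],(800,600),interpolation=cv2.INTER_CUBIC))
    print(n,c["fx"],c["fy"],c["cx"],c["cy"],c["R"],c["t"])
pickle.dump(d,open("cap0.pkl","wb"))
print(arm.observe())
E
```

```text
pics
scene 500.91917831172884 500.91917831172884 278.43830909294854 204.7603814031707 [[ 0.47735122  0.87866308 -0.00932746]
 [ 0.75275193 -0.41437756 -0.51152298]
 [-0.45332145  0.23715486 -0.85921897]] [-0.2684613  -0.42316098  1.46554828]
top 533.4039541186166 533.4039541186166 290.04972406527605 203.29396047618624 [[-0.08570743 -0.9963177  -0.00229787]
 [-0.97282459  0.08418393 -0.21569743]
 [ 0.21509661 -0.01625145 -0.97645755]] [0.04800126 0.60629786 1.17389983]
{'clock': 0.1, 'joint_pos': array([ 1.09971334e+00,  3.81113934e-01,  1.29811768e+00,  1.01891869e-05,
        1.46357099e+00, -2.15293760e-01]), 'qvel': array([-2.09727307e-07, -5.91426139e-04, -1.55827721e-03,  2.73138424e-04,
        8.35879672e-04, -2.04187906e-03]), 'joint_torque': array([ 5.40108274e-03, -4.38645458e+01, -2.24914259e+01,  7.15832273e-02,
        3.41774302e-02, -7.37619212e-05]), 'position': array([0.13904485, 0.53189689, 0.23823009]), 'eef_rot': array([-3.14041281e+00, -2.68381314e-04,  2.88580218e+00]), 'wrist_force': array([-0.01998622, -0.19029435, -0.06874077]), 'wrist_torque': array([ 0.04627682, -0.01114522, -0.02071829]), 'finger_force': 0.0, 'gripper_width': 1.0001726357638219}
```

View pics/scene0.png

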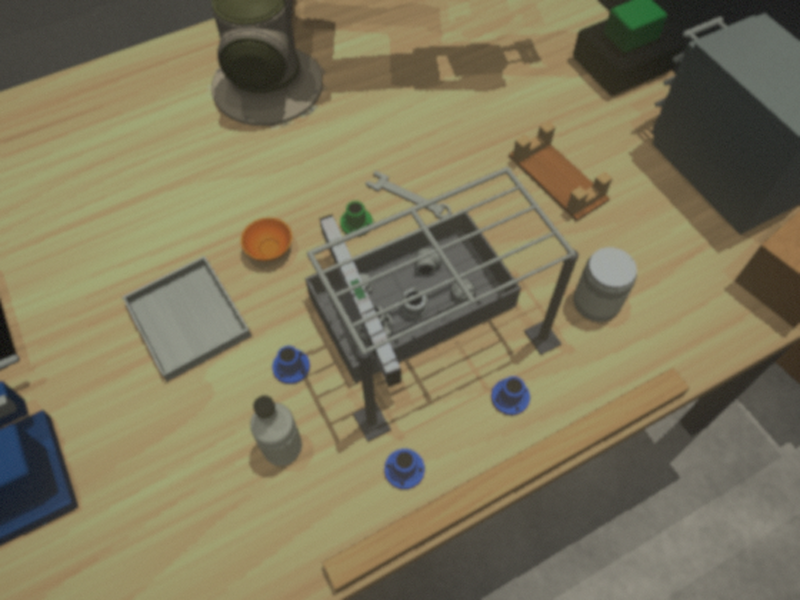

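View pics/top0.png

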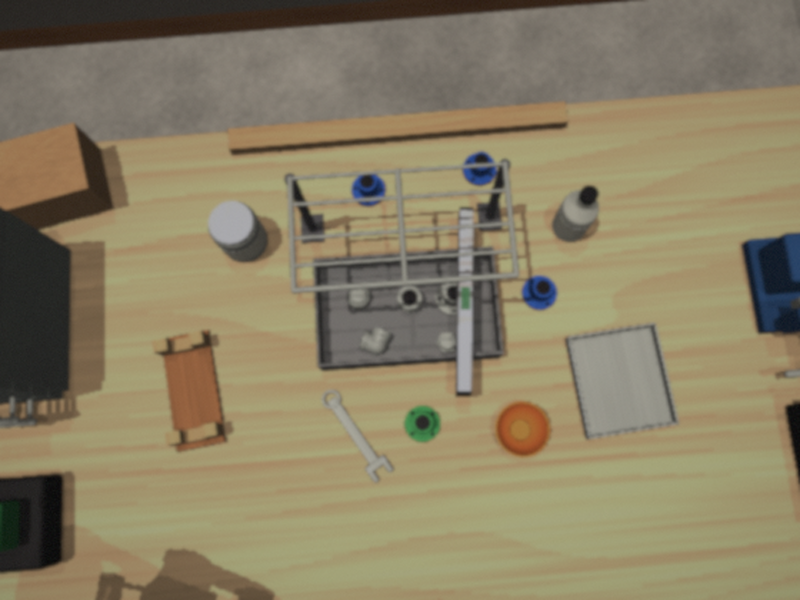

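Candidates for the flange (top view, 800x600 px): a steel part with a disc under the level at (452,295), blue look-alikes at (369,188), (480,168) and (540,292), and a green one at (422,424). The coupling (409,297) and cap (358,297) share its row. I choose the steel one under the level. The rest is at (195,390) and the tray at (621,381). Next I check it with close crops.

```bash
cat > h.py <<'E'
import numpy as np,cv2,pickle
def ray(c,u,v):
    R=np.array(c["R"]);t=np.array(c["t"]);o=-R.T@t
    d=R.T@np.array([(u-c["cx"])/c["fx"],(v-c["cy"])/c["fy"],1.]);return o,d
def atz(c,p,z):
    o,d=ray(c,*p);return o+d*(z-o[2])/d[2]
def proj(c,X):
    x=np.array(c["R"])@np.array(X)+np.array(c["t"]);return np.array([c["fx"]*x[0]/x[2]+c["cx"],c["fy"]*x[1]/x[2]+c["cy"]])
def tri(c1,p1,c2,p2):
    o,d=ray(c1,*p1);q,e=ray(c2,*p2)
    s=np.linalg.lstsq(np.c_[d,-e],q-o,rcond=None)[0];a=o+d*s[0];b=q+e*s[1];return (a+b)/2,np.linalg.norm(a-b)
def crop(c,u,v,w,h,k):
    f=c["frame"][v:v+h,u:u+w,::-1];return cv2.convertScaleAbs(cv2.resize(f,(int(w*k),int(h*k)),interpolation=cv2.INTER_CUBIC),alpha=1.6)
E
python3 - <<'E'
from h import *
d=pickle.load(open("cap0.pkl","rb"))
for n,a,b in(("top",(215,140,145,145,4),(108,225,60,95,3.6)),("scene",(205,135,165,140,3.5),(350,82,80,75,2.7))):
    im=np.zeros((600,800,3),np.uint8)
    A=crop(d[n],*a);B=crop(d[n],*b);im[:A.shape[0],:A.shape[1]]=A;im[:B.shape[0],800-B.shape[1]:]=B
    cv2.imwrite(f"pics/{n}1.png",im)
E
```

```text
(no output)
```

View pics/top1.png

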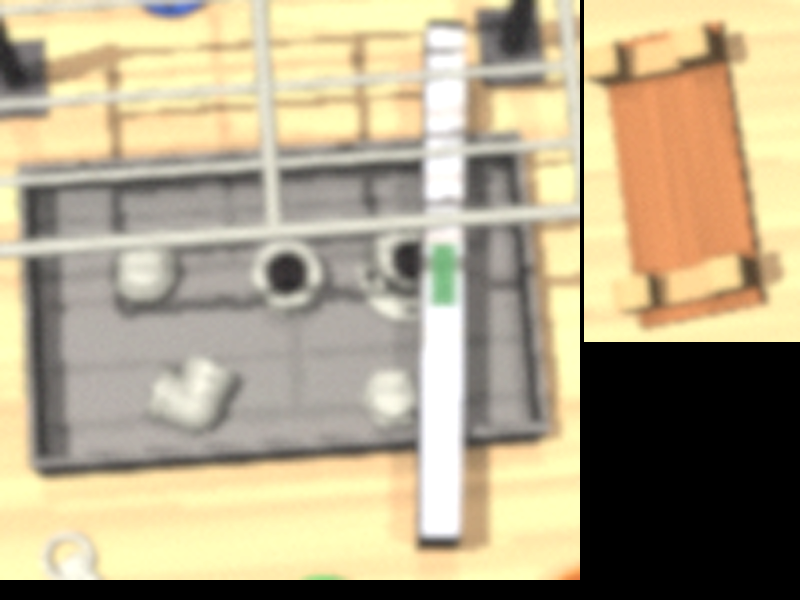

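View pics/scene1.png

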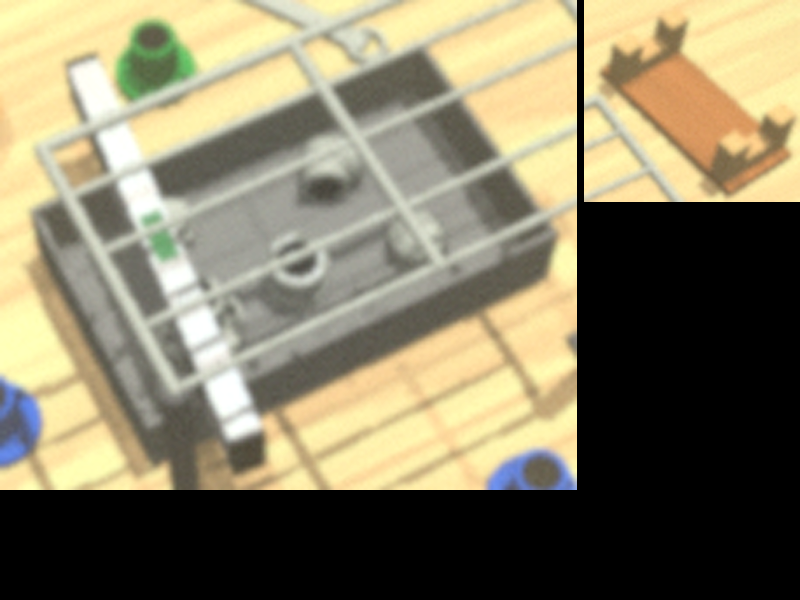

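The top crop shows a steel neck with a hole at (408,258) on a wide disc, half hidden by the level, so this is the flange. The level's top runs from (446,22) to (440,540). The rest board's near end is at (645,327) to (766,300). The scene crop confirms the same layout.

Run:
```python
from h import *
from scipy.optimize import least_squares
np.set_printoptions(precision=4,suppress=True)
d=pickle.load(open("cap0.pkl","rb"));T,S=d["top"],d["scene"]
tA=lambda x,y:(215+x/4,140+y/4);tB=lambda x,y:(108+(x-584)/3.6,225+y/3.6)
sA=lambda x,y:(205+x/3.5,135+y/3.5);sB=lambda x,y:(350+(x-584)/2.7,82+y/2.7);f=lambda x,y:(x*.7,y*.7)
for c in(T,S):print("cam",-np.array(c["R"]).T@np.array(c["t"]))
print("lvl near",tri(T,tA(440,538),S,sA(83,62)),"far",tri(T,tA(446,22),S,sA(244,433)))
print("rest nr",tri(T,tB(766,300),S,sB(600,72)))
print("bin nl",tri(T,tA(37,465),S,sA(430,45)),"nr",tri(T,tA(550,433),S,sA(35,212)),"fl",tri(T,tA(22,172),S,sA(555,235)))
tt=[f(566,338),f(655,325),f(676,422),f(587,437)];ss=[f(167,377),None,f(125,300),f(205,261)]
def fit(obs,x0):
    r=lambda p:np.concatenate([proj(c,[p[0]+np.cos(p[2])*X[0]-np.sin(p[2])*X[1],p[1]+np.sin(p[2])*X[0]+np.cos(p[2])*X[1],X[2]])-u for c,u,X in obs])
    s=least_squares(r,x0,loss="soft_l1");print(s.x,r(s.x));return s.x
def m(x,y,z):return(x,y,z)
print("level");fit([(T,tA(440,538),m(-.15,0,.105)),(T,tA(446,22),m(.15,0,.105)),(S,sA(83,62),m(-.15,0,.105)),(S,sA(244,433),m(.15,0,.105))],[.45,0,0])
print("rest");fit([(T,tB(766,300),m(-.095,-.04,.01)),(T,tB(645,327),m(-.095,.04,.01)),(S,sB(600,72),m(-.095,-.04,.01)),(S,sB(727,192),m(.095,-.04,.01)),(S,sB(790,155),m(.095,.04,.01))],[.4,.4,0])
print("bin");b=fit([(T,tA(37,465),m(-.09,.15,.06)),(T,tA(550,433),m(-.09,-.15,.06)),(T,tA(22,172),m(.09,.15,.06)),(T,tA(520,140),m(.09,-.15,.06)),(S,sA(430,45),m(-.09,.15,.06)),(S,sA(35,212),m(-.09,-.15,.06)),(S,sA(555,235),m(.09,.15,.06))],[.5,0,0])
print("tray");fit([(T,f(566,338),m(.085,.075,.025)),(T,f(655,325),m(.085,-.075,.025)),(T,f(676,422),m(-.085,-.075,.025)),(T,f(587,437),m(-.085,.075,.025)),(S,f(125,300),m(-.085,-.075,.025)),(S,f(205,261),m(-.085,.075,.025)),(S,f(249,332),m(.085,.075,.025))],[.4,-.3,0])
print("fl neck",atz(T,tA(406,260),.05),"disc",atz(T,tA(411,268),.013),"coupl",atz(T,tA(288,272),.039))
print("green",atz(T,f(422,424),.02),"dish",atz(T,f(523,428),.03),"bottle",tri(T,f(588,195),S,f(264,407)),"tin",tri(T,f(234,223),S,f(611,267)))
for n,X in(("post",m(.16,-.155,.245)),("fr",m(-.005,-.155,.245)),("fl",m(-.005,.155,.245))):
    c,s=np.cos(b[2]),np.sin(b[2]);W=[b[0]+c*X[0]-s*X[1],b[1]+s*X[0]+c*X[1],X[2]];print(n,W,proj(T,W)/.7,proj(S,W)/.7)
```

```text
cam [0.3414 0.0159 1.2772]
cam [ 1.1111 -0.287   1.0403]
lvl near (array([ 0.4353, -0.0642,  0.1017]), np.float64(0.0045856762690359605)) far (array([ 0.7276, -0.0981,  0.1081]), np.float64(0.0014824834513945545))
rest nr (array([0.3983, 0.3257, 0.0038]), np.float64(0.004879219574885658))
bin nl (array([0.503 , 0.1634, 0.0521]), np.float64(0.013707530679869137)) nr (array([ 0.4945, -0.1353,  0.0512]), np.float64(0.008271154570330374)) fl (array([0.6764, 0.1584, 0.0507]), np.float64(0.005670388186468097))
level
[ 0.5817 -0.0816 -0.1144] [-0.6562  0.7876 -0.2402 -0.9673 -1.7375 -1.5154  0.0954  2.0383]
rest
[0.4875 0.3745 0.1337] [-0.157  -0.706  -0.4842 -0.5764 -1.631  -0.8217  0.1778  0.3277 -0.4877
 -0.8236]
bin
[ 0.5865  0.0097 -0.0266] [-2.5912 -0.4712 -0.1043 -0.2288 -1.2472 -3.1637  0.9791 -2.4931 -3.5288
 -2.0471 -3.6277 -2.0415 -0.1176 -0.3602]
tray
[ 0.4428 -0.3302  0.0637] [ 0.0704 -3.3018 -0.3319 -3.4981  0.8589  0.1484 -0.5089 -0.5197 -2.3263
 -2.1961  0.0163 -3.3661 -0.0293 -0.9347]
fl neck [ 0.6023 -0.0662  0.05  ] disc [ 0.605  -0.0713  0.013 ] coupl [0.6034 0.0034 0.039 ]
green [0.3956 0.0016 0.02  ] dish [ 0.3749 -0.1598  0.03  ] bottle (array([ 0.715 , -0.2817,  0.1598]), np.float64(0.0019486272928351705)) tin (array([0.7363, 0.2781, 0.1069]), np.float64(0.0061695602148289334))
post [np.float64(0.7423203586229155), np.float64(-0.1495130358961418), 0.245] [506.6077 164.4699] [359.0581 351.0658]
fr [np.float64(0.5773787368336113), np.float64(-0.14512425457165753), 0.245] [516.7091 275.7334] [306.2379 252.4209]
fl [np.float64(0.585624325988703), np.float64(0.16476606515370182), 0.245] [294.1353 288.7006] [504.608  170.1249]
```

```bash
cat > mv.py <<'E'
# usage: mv.py psi theta gx gy gz back : grasp point, tool backed off along its z
import sys,numpy as np
from scipy.spatial.transform import Rotation as Ro
from plant import arm
psi,th,x,y,z,back=map(float,sys.argv[1:7])
th=np.radians(th);b=np.array([np.cos(psi),np.sin(psi),0])
tz=np.sin(th)*b-np.cos(th)*np.array([0,0,1]);ty=np.array([-b[1],b[0],0]);R=np.c_[np.cross(ty,tz),ty,tz]
p=np.array([x,y,z])+tz*(.019-back)
s=arm.observe();R0=Ro.from_euler("xyz",s["eef_rot"]).as_matrix()
d=R0.T@(p-s["position"]);w=Ro.from_matrix(R0.T@R).as_rotvec()
print("TCP",p.round(4),"shift",(d/.25).round(3),"turn",(w/(np.pi/2)).round(3),"rows>=",max(np.linalg.norm(d)/.05,np.degrees(np.linalg.norm(w))/8.59).round(1))
print(s["clock"],s["joint_pos"].round(2),s["position"].round(4),"F",s["wrist_force"].round(1),s["gripper_width"],s["finger_force"])
E
python3 mv.py -0.114 25 0.572 -0.080 0.087 0.17
```

```text
TCP [ 0.5086 -0.0727  0.2239] shift [-2.042 -1.966  0.059] turn [-0.02  -0.278 -0.089] rows>= 14.2
0.1 [ 1.1   0.38  1.3   0.    1.46 -0.22] [0.139  0.5319 0.2382] F [-0.  -0.2 -0.1] 1.0001726357638219 0.0
```

{"op": "move_arm", "data": {
  "motion": [
    [[-0.1,-0.1,0],[0,0,0],1],
    [[-0.2,-0.2,0],[0,0,0],1],
    [[-0.3,-0.3,0],[0,0,0],1],
    [[-0.4,-0.4,0],[0,0,0],1],
    [[-0.5,-0.5,0],[0,0,0],1],
    [[-0.6,-0.6,0],[0,0,0],1],
    [[-0.7,-0.7,0],[0,0,0],1],
    [[-0.8,-0.8,0],[0,0,0],1],
    [[-0.9,-0.9,0],[0,0,0],1],
    [[-1,-1,0],[0,0,0],1]
  ]
}}

```text
clock: 1.1
position: [0.3181, 0.2256, 0.2387]
eef_rot: [-3.141, -0.0, 2.886]
wrist_force: [0.4, 0.6, 0.6]
gripper_width: 0.999
finger_force: 0.0
```

```bash
python3 mv.py -0.114 25 0.572 -0.080 0.087 0.17
```

```text
TCP [ 0.5086 -0.0727  0.2239] shift [-1.039 -0.962  0.059] turn [-0.02  -0.277 -0.089] rows>= 7.1
1.1 [ 0.31  0.1   1.69 -0.    1.35 -1.  ] [0.3181 0.2256 0.2387] F [0.4 0.6 0.6] 0.9989229140546925 0.0
```

{"op": "move_arm", "data": {
  "motion": [
    [[-0.1,-0.09,0],[0,-0.02,0],1],
    [[-0.2,-0.19,0.01],[0,-0.05,-0.01],1],
    [[-0.3,-0.29,0.02],[-0.01,-0.08,-0.02],1],
    [[-0.4,-0.38,0.03],[-0.01,-0.11,-0.03],1],
    [[-0.5,-0.48,0.03],[-0.01,-0.14,-0.04],1],
    [[-0.6,-0.58,0.04],[-0.01,-0.17,-0.05],1],
    [[-0.7,-0.67,0.04],[-0.02,-0.2,-0.06],1],
    [[-0.8,-0.77,0.05],[-0.02,-0.23,-0.07],1],
    [[-0.9,-0.87,0.06],[-0.02,-0.26,-0.08],1],
    [[-1,-0.96,0.06],[-0.02,-0.28,-0.09],1]
  ]
}}

```text
clock: 2.1
position: [0.4989, -0.0698, 0.2232]
eef_rot: [-3.141, 0.441, 3.03]
wrist_force: [0.5, -0.2, 0.1]
gripper_width: 1.002
finger_force: 0.0
```

```bash
python3 mv.py -0.114 25 0.572 -0.080 0.087 0
python3 - <<'E'
from plant import arm
import cv2,pickle
from h import *
c=arm.capture("top");s=arm.capture("scene")
im=np.zeros((600,800,3),np.uint8);A=crop(c,200,120,190,190,2.1);B=crop(s,195,100,180,190,2.1)
im[:A.shape[0],:A.shape[1]]=A;im[:B.shape[0],400:400+B.shape[1]]=B;cv2.imwrite("pics/pre.png",im)
E
```

```text
TCP [ 0.58   -0.0809  0.0698] shift [-0.034 -0.007  0.695] turn [0.    0.003 0.001] rows>= 3.5
2.1 [-0.45  0.15  1.75  0.19  0.83 -2.  ] [ 0.4989 -0.0698  0.2232] F [ 0.5 -0.2  0.1] 1.0017845351342878 0.0
```

View pics/pre.png

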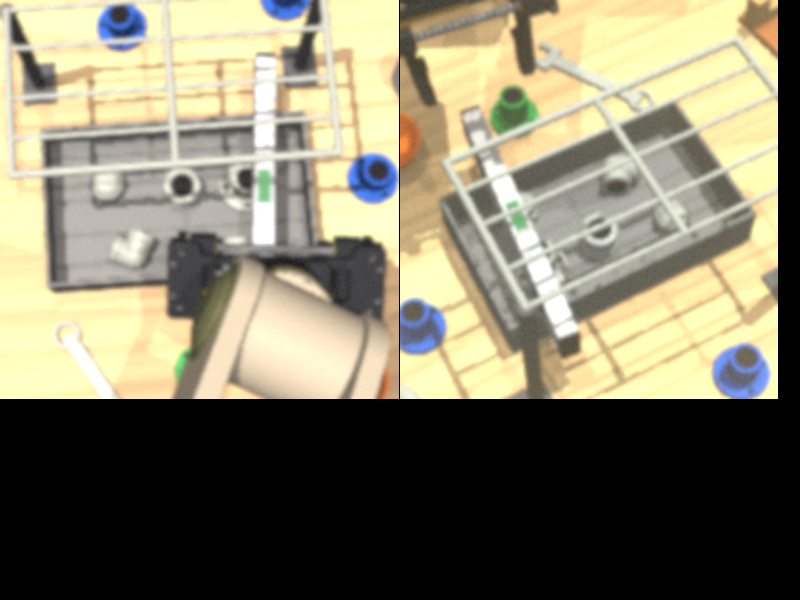

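The crop shows the gripper (260,260) centred over the level and aligned with it. The level runs from (266,60) to (262,240), clear of the rack's front rod at row 165. I go in along the tool axis.

{"op": "move_arm", "data": {
  "motion": [
    [[0,0,0.07],[0,0,0],1],
    [[-0.01,0,0.14],[0,0,0],1],
    [[-0.01,0,0.21],[0,0,0],1],
    [[-0.02,0,0.28],[0,0,0],1],
    [[-0.02,0,0.35],[0,0,0],1],
    [[-0.03,0,0.42],[0,0,0],1],
    [[-0.03,-0.01,0.49],[0,0,0],1],
    [[-0.03,-0.01,0.56],[0,0,0],1],
    [[-0.03,-0.01,0.63],[0,0,0],1],
    [[-0.03,-0.01,0.69],[0,0,0],1]
  ]
}}

```text
clock: 3.2
position: [0.5783, -0.0791, 0.07]
eef_rot: [3.141, 0.439, 3.03]
wrist_force: [0.5, 0.1, 0.2]
gripper_width: 1.005
finger_force: 0.0
```

{"op": "move_arm", "data": {
  "motion": [
    [[0,0,0],[0,0,0],0.8],
    [[0,0,0],[0,0,0],0.6],
    [[0,0,0],[0,0,0],0.4],
    [[0,0,0],[0,0,0],0.2],
    [[0,0,0],[0,0,0],0.0],
    [[0,0,0],[0,0,0],0],
    [[0,0,0],[0,0,0],0],
    [[0,0,0],[0,0,0],0],
    [[0,0,0],[0,0,0],0],
    [[0,0,0],[0,0,0],0]
  ],
  "newtons": 50
}}

```text
clock: 4.2
position: [0.5785, -0.08, 0.0709]
eef_rot: [-3.141, 0.441, 3.03]
wrist_force: [-1.3, -0.6, -0.0]
gripper_width: 0.245
finger_force: 50.0
```

{"op": "move_arm", "data": {
  "motion": [
    [[-0.02,0,-0.05],[0,0,0],0],
    [[-0.05,0,-0.11],[0,0,0],0],
    [[0.02,0,-0.15],[0,0,0],0],
    [[0.1,0,-0.2],[0,0,0],0],
    [[0.18,0,-0.25],[0,0,0],0],
    [[0.26,0,-0.3],[0,0,0],0],
    [[0.34,0,-0.35],[0,0,0],0],
    [[0.41,0,-0.39],[0,0,0],0],
    [[0.47,0,-0.43],[0,0,0],0],
    [[0.53,0,-0.47],[0,0,0],0]
  ]
}}

```text
clock: 5.2
position: [0.4086, -0.0606, 0.1206]
eef_rot: [3.142, 0.44, 3.03]
wrist_force: [0.2, -0.1, -0.9]
gripper_width: 0.245
finger_force: 50.0
```

```bash
python3 mv.py 0.01 20 0.44 0.14 0.16 0;python3 mv.py 0.134 20 0.4766 0.373 0.160 0
```

```text
TCP [0.4465 0.1401 0.1421] shift [-0.092  0.815 -0.052] turn [-0.03   0.058 -0.072] rows>= 4.1
5.2 [-0.55  0.17  2.13  0.42  0.47 -2.35] [ 0.4086 -0.0606  0.1206] F [ 0.2 -0.1 -0.9] 0.2451748548056663 49.99269970605383
TCP [0.483  0.3739 0.1421] shift [-0.129  1.76  -0.035] turn [-0.06   0.057 -0.145] rows>= 8.8
5.2 [-0.55  0.17  2.13  0.42  0.47 -2.35] [ 0.4086 -0.0606  0.1206] F [ 0.2 -0.1 -0.9] 0.2451748548056663 49.99269970605383
```

```bash
python3 mv.py 0.01 25.2 0.42 0.15 0.15 0; python3 -c "
from plant import arm;import cv2
from h import *
c=arm.capture('scene');cv2.imwrite('pics/held.png',cv2.resize(c['frame'][:,:,::-1],(800,600)))"
```

```text
TCP [0.4281 0.1501 0.1328] shift [-0.006  0.846 -0.051] turn [-0.033 -0.    -0.07 ] rows>= 4.2
5.2 [-0.55  0.17  2.13  0.42  0.47 -2.35] [ 0.4086 -0.0606  0.1206] F [ 0.2 -0.1 -0.9] 0.2451748548056663 49.99269970605383
```

View pics/held.png

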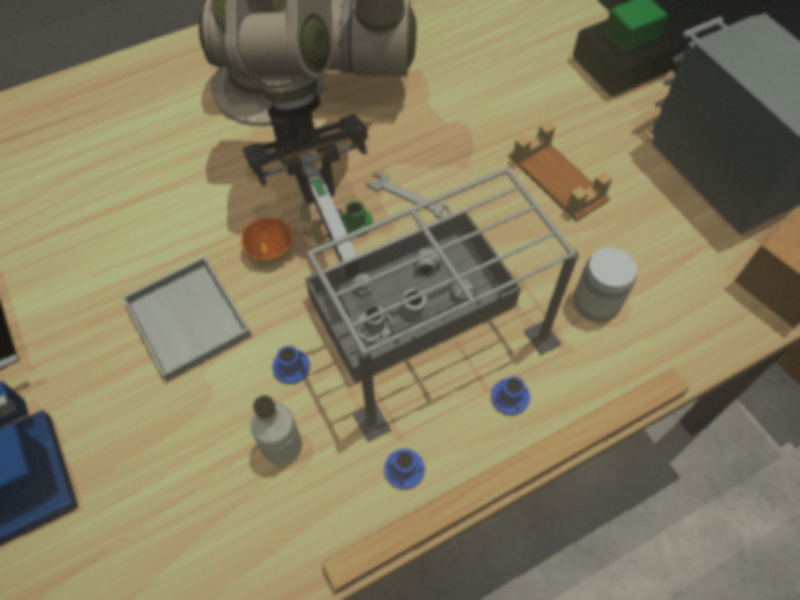

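The level is held clear of the bin, with its green vial at (320,188). The flange is now exposed in the bin at about (375,322). I carry the level left.

{"op": "move_arm", "data": {
  "motion": [
    [[-0.01,0.05,-0.03],[0,0,0],0],
    [[-0.01,0.13,-0.05],[0,0,-0.01],0],
    [[-0.01,0.23,-0.06],[-0.01,0,-0.02],0],
    [[-0.01,0.33,-0.06],[-0.01,0,-0.03],0],
    [[-0.01,0.43,-0.06],[-0.015,0,-0.035],0],
    [[-0.01,0.53,-0.06],[-0.02,0,-0.04],0],
    [[-0.01,0.63,-0.06],[-0.025,0,-0.05],0],
    [[-0.01,0.72,-0.06],[-0.03,0,-0.06],0],
    [[-0.01,0.79,-0.06],[-0.03,0,-0.07],0],
    [[-0.01,0.85,-0.06],[-0.033,0,-0.07],0]
  ]
}}

```text
clock: 6.25
position: [0.4293, 0.1519, 0.135]
eef_rot: [-3.141, 0.44, -3.131]
wrist_force: [-0.2, -0.2, -2.2]
gripper_width: 0.244
finger_force: 50.0
```

```bash
python3 mv.py 0.134 25.2 0.4766 0.373 0.120 0
```

```text
TCP [0.4846 0.3741 0.1028] shift [-0.154  0.886  0.214] turn [-0.034  0.    -0.071] rows>= 4.6
6.25 [ 0.1   0.22  1.99 -0.08  0.49 -1.42] [0.4293 0.1519 0.135 ] F [-0.2 -0.2 -2.2] 0.2436391278162131 49.992505874542985
```

{"op": "move_arm", "data": {
  "motion": [
    [[-0.01,0.06,0.01],[0,0,0],0],
    [[-0.03,0.15,0.03],[-0.005,0,-0.01],0],
    [[-0.05,0.25,0.05],[-0.01,0,-0.02],0],
    [[-0.07,0.35,0.08],[-0.015,0,-0.03],0],
    [[-0.09,0.46,0.11],[-0.02,0,-0.04],0],
    [[-0.11,0.57,0.14],[-0.025,0,-0.05],0],
    [[-0.13,0.68,0.17],[-0.03,0,-0.06],0],
    [[-0.14,0.77,0.19],[-0.03,0,-0.065],0],
    [[-0.15,0.84,0.21],[-0.034,0,-0.07],0],
    [[-0.155,0.885,0.215],[-0.034,0,-0.071],0]
  ]
}}

```text
clock: 7.25
position: [0.4851, 0.3736, 0.1021]
eef_rot: [3.141, 0.439, -3.008]
wrist_force: [-0.1, 0.6, -2.9]
gripper_width: 0.245
finger_force: 50.0
```

```bash
python3 mv.py 0.134 25.2 0.4766 0.373 0.059 0
python3 - <<'E'
from plant import arm
import pickle
from h import *
c=arm.capture("top");s=arm.capture("scene");pickle.dump((c,s),open("cap1.pkl","wb"))
im=np.zeros((600,800,3),np.uint8);A=crop(c,95,165,100,180,3.3);B=crop(s,330,70,125,150,3.3)
im[:A.shape[0],:A.shape[1]]=A;im[:B.shape[0],350:350+B.shape[1]]=B;cv2.imwrite("pics/rest.png",im)
E
```

```text
TCP [0.4846 0.3741 0.0418] shift [0.104 0.002 0.218] turn [-0. -0. -0.] rows>= 1.2
7.25 [ 0.53  0.51  1.6  -0.28  0.64 -0.98] [0.4851 0.3736 0.1021] F [-0.1  0.6 -2.9] 0.24467005428881816 49.99264231446432
```

View pics/rest.png

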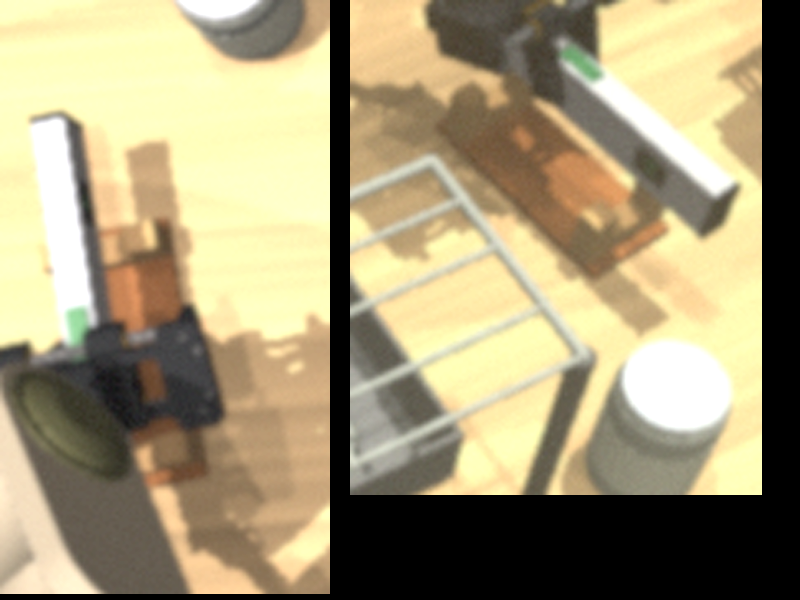

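The level hovers above the rest, with its far end at (55,118) in the top crop and (715,200) in the scene crop. I overlay the fitted models to check the notch alignment.

Run:
```python
from h import *
d=pickle.load(open("cap0.pkl","rb"));c1,s1=pickle.load(open("cap1.pkl","rb"))
def W(p,X):
    c,s=np.cos(p[2]),np.sin(p[2]);return [p[0]+c*X[0]-s*X[1],p[1]+s*X[0]+c*X[1],X[2]]
rest=(.4875,.3745,.1337);lev=(.4766+.011*.991,.373+.011*.134,.134)
def box(x,y,z0,z1):
    q=[(x[0],y[0]),(x[1],y[0]),(x[1],y[1]),(x[0],y[1])];return [[(a,b,z) for a,b in q] for z in(z0,z1)]
R=box((-.095,.095),(-.04,.04),0,.01)[1:]
for x in(-.075,.075):
    for y in((-.04,-.018),(.018,.04)):R+=box((x-.01,x+.01),y,.03,.055)[1:]
L=box((-.15,.15),(-.011,.011),.092,.137)
im=np.zeros((600,800,3),np.uint8);k=4
for f,cal,polys,p,(u,v,w,h),(ox,oy) in((d["top"],d["top"],R,rest,(105,225,65,95),(0,0)),(d["scene"],d["scene"],R,rest,(350,80,85,75),(270,0)),(c1,c1,L,lev,(95,190,50,65),(0,382)),(s1,s1,L,lev,(380,70,80,70),(270,310))):
    A=crop(f,u,v,w,h,k)
    for q in polys:
        cv2.polylines(A,[np.array([(proj(cal,W(p,X))-(u,v)+.5)*k for X in q],np.int32)],True,(0,0,255),1)
    h2=min(A.shape[0],600-oy);im[oy:oy+h2,ox:ox+A.shape[1]]=A[:h2]
cv2.imwrite("pics/ov.png",im)
```

```text
(no output)
```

View pics/ov.png

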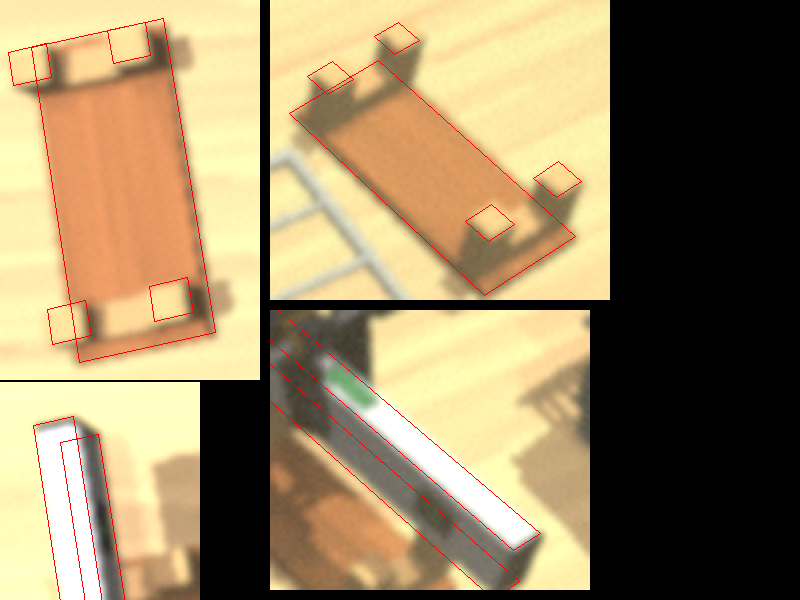

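The overlays match the rest and the held level closely in both views, so I lower it.

{"op": "move_arm", "data": {
  "motion": [
    [[0.01,0,0.03],[0,0,0],0],
    [[0.02,0,0.05],[0,0,0],0],
    [[0.04,0,0.08],[0,0,0],0],
    [[0.05,0,0.11],[0,0,0],0],
    [[0.06,0,0.14],[0,0,0],0],
    [[0.08,0,0.17],[0,0,0],0],
    [[0.09,0,0.19],[0,0,0],0],
    [[0.1,0,0.21],[0,0,0],0],
    [[0.104,0.002,0.218],[0,0,0],0],
    [[0.106,0.002,0.222],[0,0,0],0]
  ]
}}

```text
clock: 8.35
position: [0.4848, 0.373, 0.0415]
eef_rot: [3.141, 0.441, -3.009]
wrist_force: [-0.4, 0.3, -2.1]
gripper_width: 0.243
finger_force: 50.0
```

{"op": "move_arm", "data": {
  "motion": [
    [[0.001,0,0.003],[0,0,0],0],
    [[0.003,0,0.006],[0,0,0],0],
    [[0.003,0,0.006],[0,0,0],0],
    [[0.003,0,0.006],[0,0,0],0.3],
    [[0.003,0,0.006],[0,0,0],0.4],
    [[0.003,0,0.006],[0,0,0],0.6],
    [[0.003,0,0.006],[0,0,0],0.8],
    [[0.003,0,0.006],[0,0,0],0.8],
    [[0.003,0,0.006],[0,0,0],0.8],
    [[0.003,0,0.006],[0,0,0],0.8]
  ]
}}

```text
clock: 9.35
position: [0.4847, 0.3729, 0.0399]
eef_rot: [3.141, 0.441, -3.009]
wrist_force: [0.2, -0.2, -0.1]
gripper_width: 0.799
finger_force: 0.0
```

{"op": "move_arm", "data": {
  "motion": [
    [[0,0,-0.06],[0,0,0],0.8],
    [[0,0,-0.12],[0,0,0],0.8],
    [[0,0,-0.2],[0,0,0],0.8],
    [[0,0,-0.28],[0,0,0],0.8],
    [[0,0,-0.36],[0,0,0],0.8],
    [[0,0,-0.44],[0,0,0],0.8],
    [[0,0,-0.52],[0,0,0],0.7],
    [[0,0,-0.58],[0,0,0],0.65],
    [[0,0,-0.64],[0,0,0],0.65],
    [[0,0,-0.7],[0,0,0],0.65]
  ]
}}

```text
clock: 10.35
position: [0.4097, 0.3628, 0.2002]
eef_rot: [3.14, 0.442, -3.009]
wrist_force: [1.1, -0.4, 0.2]
gripper_width: 0.654
finger_force: 0.0
```

```bash
python3 - <<'E'
from plant import arm
import pickle
from h import *
c=arm.capture("top");s=arm.capture("scene");pickle.dump((c,s),open("cap2.pkl","wb"))
im=np.zeros((600,800,3),np.uint8)
for (f,a),(ox,oy) in (((c,(95,185,85,145,2)),(0,0)),((s,(350,70,110,90,2)),(0,300)),((c,(220,150,145,115,3.5)),(275,0)),((s,(205,150,170,130,1.5)),(275,404))):
    A=crop(f,*a)[:600-oy];im[oy:oy+A.shape[0],ox:ox+A.shape[1]]=A
cv2.imwrite("pics/after.png",im)
E
python3 mv.py 0 25 .604 -.069 .044 .17
```

```text
TCP [ 0.5402 -0.069   0.1809] shift [-0.224 -1.783  0.191] turn [0.038 0.005 0.076] rows>= 9.0
10.45 [ 0.6   0.29  1.63 -0.26  0.83 -0.97] [0.4102 0.3633 0.2011] F [ 0.5 -0.1  0.8] 0.6511874657323944 0.0
```

View pics/after.png

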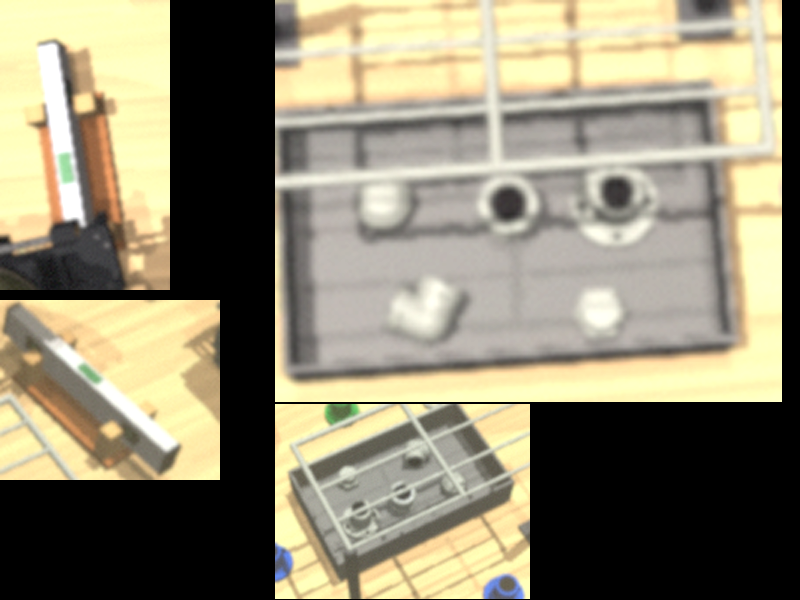

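The level stands in both notches and is released: its bar lies between the posts at (60,130) in the top crop and (90,380) in the scene crop. The flange is fully visible, with its hole at (617,193), its disc at (615,204), the coupling at (508,203) and the plug at (600,312). I work out its position.

```bash
python3 - <<'E'
from h import *
c,s=pickle.load(open("cap2.pkl","rb"));np.set_printoptions(precision=4,suppress=True)
t=lambda x,y:(220+(x-275)/3.5,150+y/3.5);q=lambda x,y:(205+(x-275)/1.5,150+(y-404)/1.5)
print(tri(c,t(617,193),s,q(362,507)),atz(c,t(617,193),.05),atz(c,t(615,204),.013),atz(c,t(508,203),.039),atz(c,t(600,312),.031))
E
python3 mv.py 0 25 .604 -.07 .044 .20
```

```text
(array([ 0.603 , -0.0655,  0.0508]), np.float64(0.007550137371469756)) [ 0.6017 -0.0691  0.05  ] [ 0.6019 -0.0695  0.013 ] [0.6035 0.0045 0.039 ] [ 0.5251 -0.051   0.031 ]
TCP [ 0.5275 -0.07    0.208 ] shift [-0.225 -1.78   0.071] turn [0.038 0.005 0.076] rows>= 9.0
10.45 [ 0.6   0.29  1.63 -0.26  0.83 -0.97] [0.4102 0.3633 0.2011] F [ 0.5 -0.1  0.8] 0.6511874657323944 0.0
```

{"op": "move_arm", "data": {
  "motion": [
    [[0,-0.05,0],[0,0,0],0.6],
    [[0,-0.14,0],[0,0,0.01],0.6],
    [[0,-0.24,0],[0,0,0.02],0.6],
    [[0,-0.34,0],[0.01,0,0.03],0.6],
    [[0,-0.45,0],[0.01,0,0.04],0.6],
    [[0,-0.56,0],[0.02,0,0.05],0.6],
    [[0,-0.68,0],[0.03,0,0.06],0.6],
    [[0,-0.8,0],[0.03,0,0.07],0.6],
    [[0,-0.9,0],[0.038,0.005,0.076],0.6],
    [[0,-1,0],[0.038,0.005,0.076],0.6]
  ]
}}

```text
clock: 11.45
position: [0.4435, 0.1135, 0.1976]
eef_rot: [-3.138, 0.432, -3.141]
wrist_force: [1.0, 0.2, 0.1]
gripper_width: 0.598
finger_force: 0.0
```

```bash
python3 mv.py 0 25 .6025 -.0685 .044 .20
```

```text
TCP [ 0.526  -0.0685  0.208 ] shift [-0.317 -0.727  0.103] turn [-0.002 -0.003  0.   ] rows>= 4.0
11.45 [-0.01  0.11  1.88  0.    0.71 -1.58] [0.4435 0.1135 0.1976] F [1.  0.2 0.1] 0.598044207174742 0.0
```

{"op": "move_arm", "data": {
  "motion": [
    [[0,-0.05,0],[0,0,0],0.6],
    [[-0.01,-0.13,0],[0,0,0],0.6],
    [[-0.03,-0.22,0.01],[0,0,0],0.6],
    [[-0.07,-0.32,0.02],[0,0,0],0.6],
    [[-0.12,-0.42,0.04],[0,0,0],0.6],
    [[-0.17,-0.52,0.06],[0,0,0],0.6],
    [[-0.22,-0.61,0.07],[0,0,0],0.6],
    [[-0.27,-0.68,0.09],[0,0,0],0.6],
    [[-0.31,-0.727,0.1],[0,0,0],0.6],
    [[-0.317,-0.727,0.103],[0,0,0],0.6]
  ]
}}

```text
clock: 12.45
position: [0.5268, -0.0685, 0.208]
eef_rot: [-3.138, 0.433, 3.14]
wrist_force: [-0.3, -0.5, -0.5]
gripper_width: 0.599
finger_force: 0.0
```

```bash
python3 mv.py 0 25 .6025 -.0685 .044 0
```

```text
TCP [ 0.6105 -0.0685  0.0268] shift [-0.     0.003  0.798] turn [-0.003 -0.002 -0.001] rows>= 4.0
12.45 [-0.44  0.22  1.71  0.24  0.83 -2.13] [ 0.5268 -0.0685  0.208 ] F [-0.3 -0.5 -0.5] 0.5990707670375988 0.0
```

{"op": "move_arm", "data": {
  "motion": [
    [[0,0,0.1],[0,0,0],0.6],
    [[0,0,0.2],[0,0,0],0.6],
    [[0,0,0.3],[0,0,0],0.6],
    [[0,0,0.4],[0,0,0],0.6],
    [[0,0,0.5],[0,0,0],0.6],
    [[0,0,0.58],[0,0,0],0.6],
    [[0,0,0.65],[0,0,0],0.6],
    [[0,0.003,0.7],[0,0,0],0.6],
    [[0,0.003,0.75],[0,0,0],0.6],
    [[0,0.003,0.798],[0,0,0],0.6]
  ]
}}

```text
clock: 13.45
position: [0.6104, -0.0663, 0.0269]
eef_rot: [-3.138, 0.433, -3.14]
wrist_force: [0.7, -0.5, 0.7]
gripper_width: 0.598
finger_force: 0.0
```

{"op": "move_arm", "data": {
  "motion": [
    [[0,0,0],[0,0,0],0.5],
    [[0,0,0],[0,0,0],0.4],
    [[0,0,0],[0,0,0],0.3],
    [[0,0,0],[0,0,0],0.2],
    [[0,0,0],[0,0,0],0.1],
    [[0,0,0],[0,0,0],0],
    [[0,0,0],[0,0,0],0],
    [[0,0,0],[0,0,0],0],
    [[0,0,0],[0,0,0],0],
    [[0,0,0],[0,0,0],0]
  ]
}}

```text
clock: 14.45
position: [0.6103, -0.0665, 0.0279]
eef_rot: [-3.138, 0.433, -3.14]
wrist_force: [-3.5, -0.3, 5.2]
gripper_width: 0.373
finger_force: 50.0
```

{"op": "move_arm", "data": {
  "motion": [
    [[0,0,-0.02],[0,0,0],0],
    [[0,0,-0.05],[0,0,0],0],
    [[0,0,-0.09],[0,0,0],0],
    [[0,0,-0.14],[0,0,0],0],
    [[0,0,-0.2],[0,0,0],0],
    [[0,0,-0.27],[0,0,0],0],
    [[0,0,-0.34],[0,0,0],0],
    [[0,0,-0.41],[0,0,0],0],
    [[0,0,-0.46],[0,0,0],0],
    [[0,0,-0.5],[0,0,0],0]
  ]
}}

```text
clock: 15.45
position: [0.5574, -0.066, 0.1422]
eef_rot: [-3.138, 0.434, -3.14]
wrist_force: [-0.5, -0.5, -2.3]
gripper_width: 0.374
finger_force: 50.0
```

```bash
python3 mv.py 0 25 .47 -.10 .155 0;python3 mv.py 0 25 .442 -.330 .11 0
python3 - <<'E'
from plant import arm
import pickle
from h import *
c=arm.capture("top");s=arm.capture("scene");pickle.dump((c,s),open("cap3.pkl","wb"))
im=np.zeros((600,800,3),np.uint8)
for (f,a),(ox,oy) in (((c,(220,140,140,140,2.8)),(0,0)),((s,(180,120,140,140,2.8)),(400,0))):
    A=crop(f,*a)[:600-oy];im[oy:oy+A.shape[0],ox:ox+A.shape[1]]=A
cv2.imwrite("pics/lift.png",im)
E
```

```text
TCP [ 0.478  -0.1     0.1378] shift [ 0.296 -0.136 -0.117] turn [-0.002 -0.002  0.001] rows>= 1.7
15.45 [-0.4   0.36  1.73  0.27  0.66 -2.15] [ 0.5574 -0.066   0.1422] F [-0.5 -0.5 -2.3] 0.37352014821675794 50.000469759106636
TCP [ 0.45   -0.33    0.0928] shift [ 0.474 -1.055  0.002] turn [-0.002 -0.002  0.001] rows>= 5.8
15.45 [-0.4   0.36  1.73  0.27  0.66 -2.15] [ 0.5574 -0.066   0.1422] F [-0.5 -0.5 -2.3] 0.37352014821675794 50.000469759106636
```

View pics/lift.png

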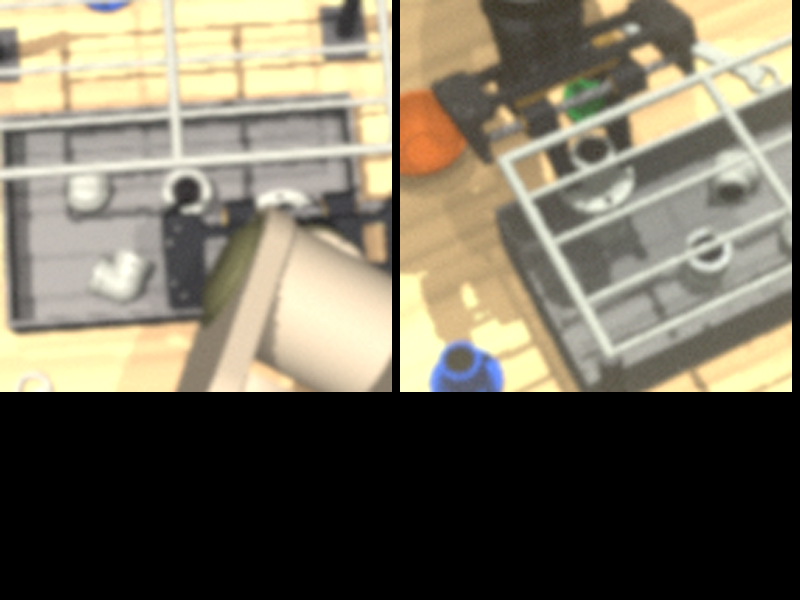

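The flange is held upright and clear, with its neck at (590,152) in the scene crop and its disc level below it. The coupling, cap and elbow are undisturbed. I carry it to the tray, turning the tool outward.

```bash
python3 mv.py -.25 25 .46 -.17 .155 0
```

```text
TCP [ 0.4678 -0.172   0.1378] shift [ 0.335 -0.423 -0.134] turn [ 0.065 -0.001  0.145] rows>= 2.8
15.55 [-0.4   0.36  1.73  0.27  0.66 -2.15] [ 0.5578 -0.0662  0.1422] F [ 1.1  0.4 -3.2] 0.3745235932552373 50.00037029385567
```

{"op": "move_arm", "data": {
  "motion": [
    [[0.03,-0.01,-0.01],[0,0,0],0],
    [[0.08,-0.03,-0.03],[0,0,0],0],
    [[0.14,-0.07,-0.05],[0.01,0,0.02],0],
    [[0.19,-0.12,-0.08],[0.02,0,0.04],0],
    [[0.23,-0.18,-0.1],[0.03,0,0.06],0],
    [[0.27,-0.24,-0.11],[0.04,0,0.08],0],
    [[0.3,-0.3,-0.12],[0.05,0,0.1],0],
    [[0.32,-0.36,-0.13],[0.055,0,0.12],0],
    [[0.335,-0.4,-0.134],[0.06,0,0.135],0],
    [[0.335,-0.423,-0.134],[0.065,0,0.145],0]
  ]
}}

```text
clock: 16.55
position: [0.4671, -0.1724, 0.1359]
eef_rot: [3.141, 0.432, 2.889]
wrist_force: [0.3, -0.9, -2.8]
gripper_width: 0.372
finger_force: 50.0
```

```bash
python3 mv.py -.5 25 .442 -.33 .10 0
```

```text
TCP [ 0.449  -0.3338  0.0828] shift [ 0.006 -0.643  0.231] turn [ 0.067 -0.003  0.143] rows>= 3.4
16.55 [-0.68  0.27  1.9   0.32  0.59 -2.23] [ 0.4671 -0.1724  0.1359] F [ 0.3 -0.9 -2.8] 0.3719665006811128 49.999491702765226
```

{"op": "move_arm", "data": {
  "motion": [
    [[0,-0.05,0],[0,0,0.01],0],
    [[0,-0.12,0.02],[0.01,0,0.02],0],
    [[0,-0.2,0.04],[0.02,0,0.04],0],
    [[0,-0.28,0.07],[0.03,0,0.06],0],
    [[0,-0.36,0.1],[0.035,0,0.08],0],
    [[0,-0.44,0.14],[0.045,0,0.1],0],
    [[0,-0.51,0.17],[0.05,0,0.11],0],
    [[0,-0.57,0.2],[0.06,0,0.13],0],
    [[0.006,-0.62,0.22],[0.067,-0.003,0.143],0],
    [[0.006,-0.643,0.231],[0.067,-0.003,0.143],0]
  ]
}}

```text
clock: 17.55
position: [0.4499, -0.3339, 0.0827]
eef_rot: [-3.141, 0.437, 2.643]
wrist_force: [-0.0, 0.3, -3.2]
gripper_width: 0.374
finger_force: 50.0
```

```bash
python3 mv.py -.5 25 .442 -.33 .044 0
```

```text
TCP [ 0.449  -0.3338  0.0268] shift [ 0.098 -0.001  0.201] turn [-0.     0.001  0.001] rows>= 1.1
17.55 [-0.93  0.45  1.81  0.37  0.51 -2.3 ] [ 0.4499 -0.3339  0.0827] F [-0.   0.3 -3.2] 0.37417123760039034 50.00007988885045
```

{"op": "move_arm", "data": {
  "motion": [
    [[0.01,0,0.03],[0,0,0],0],
    [[0.03,0,0.06],[0,0,0],0],
    [[0.04,0,0.09],[0,0,0],0],
    [[0.055,0,0.115],[0,0,0],0],
    [[0.065,0,0.135],[0,0,0],0],
    [[0.075,0,0.155],[0,0,0],0],
    [[0.083,0,0.17],[0,0,0],0],
    [[0.09,0,0.183],[0,0,0],0],
    [[0.095,0,0.193],[0,0,0],0],
    [[0.098,0,0.2],[0,0,0],0]
  ]
}}

```text
clock: 18.55
position: [0.4493, -0.3328, 0.0276]
eef_rot: [-3.141, 0.438, 2.644]
wrist_force: [-0.1, -0.7, -2.9]
gripper_width: 0.371
finger_force: 50.0
```

Not yet in contact, so I lower another 1.5 mm and then release.

{"op": "move_arm", "data": {
  "motion": [
    [[0.001,0,0.002],[0,0,0],0],
    [[0.002,0,0.004],[0,0,0],0],
    [[0.003,0,0.006],[0,0,0],0],
    [[0.003,0,0.006],[0,0,0],0],
    [[0.003,0,0.006],[0,0,0],0],
    [[0.003,0,0.006],[0,0,0],0],
    [[0.003,0,0.006],[0,0,0],0],
    [[0.003,0,0.006],[0,0,0],0],
    [[0.003,0,0.006],[0,0,0],0],
    [[0.003,0,0.006],[0,0,0],0]
  ]
}}

```text
clock: 19.55
position: [0.4495, -0.3329, 0.0269]
eef_rot: [-3.14, 0.439, 2.644]
wrist_force: [-2.8, 1.7, 6.7]
gripper_width: 0.375
finger_force: 50.0
```

In contact, with an upward force of 6.7 N. I release and back off along the tool axis.

{"op": "move_arm", "data": {
  "motion": [
    [[0,0,0],[0,0,0],0.4],
    [[0,0,0],[0,0,0],0.45],
    [[0,0,0],[0,0,0],0.5],
    [[0,0,0],[0,0,0],0.6],
    [[0,0,0],[0,0,0],0.7],
    [[0,0,0],[0,0,0],0.7],
    [[0,0,0],[0,0,0],0.7],
    [[0,0,-0.03],[0,0,0],0.7],
    [[0,0,-0.08],[0,0,0],0.7],
    [[0,0,-0.14],[0,0,0],0.7]
  ]
}}

```text
clock: 20.55
position: [0.4357, -0.3253, 0.0587]
eef_rot: [-3.141, 0.438, 2.644]
wrist_force: [-0.1, 0.6, -0.2]
gripper_width: 0.7
finger_force: 0.0
```

{"op": "move_arm", "data": {
  "motion": [
    [[0,0,-0.07],[0,0,0],0.7],
    [[0,0,-0.15],[0,0,0],0.7],
    [[0,0,-0.23],[0,0,0],0.7],
    [[0,0,-0.31],[0,0,0],0.7],
    [[0,0,-0.39],[0,0,0],0.7],
    [[0,0,-0.47],[0,0,0],0.7],
    [[0,0,-0.53],[0,0,0],0.7],
    [[0,0,-0.58],[0,0,0],0.7],
    [[0,0,-0.6],[0,0,0],0.7],
    [[0,0,-0.6],[0,0,0],0.7]
  ]
}}

```text
clock: 21.55
position: [0.3801, -0.295, 0.1946]
eef_rot: [-3.14, 0.439, 2.644]
wrist_force: [0.6, 0.6, 0.2]
gripper_width: 0.702
finger_force: 0.0
```

Run:
```python
from plant import arm
from h import *
np.set_printoptions(precision=4,suppress=True)
s=arm.capture("scene");f=s["frame"]
print(arm.observe()["position"],arm.observe()["wrist_force"])
c0=pickle.load(open("cap0.pkl","rb"))["scene"];p=proj(s,[.442,-.33,.049]).astype(int);print(p)
u,v=p;a=cv2.cvtColor(f,cv2.COLOR_RGB2GRAY)[v-18:v+26:2,u-20:u+22:2];print("\n".join(" ".join(f"{x:3d}" for x in r) for r in a))
# change since before the pull-up of bench items: difference from cap2 scene
D=cv2.absdiff(cv2.cvtColor(f,cv2.COLOR_RGB2GRAY),cv2.cvtColor(pickle.load(open("cap2.pkl","rb"))[1]["frame"],cv2.COLOR_RGB2GRAY))
n,_,st,ce=cv2.connectedComponentsWithStats((cv2.GaussianBlur(D,(5,5),0)>15).astype(np.uint8))
print([(st[i].tolist(),(ce[i]/.7).round().tolist()) for i in range(1,n) if st[i][4]>25])
```

```text
[ 0.3801 -0.2951  0.1939] [-0.4793 -0.2031  0.3384]
[126 214]
106 101  91  78  71  67  71  76  81  83  85  91 114  98  85  85  86  87  85  87  86
 93  79  69  66  70  75  82  82  83  85  92 117 126  92  87  87  84  88  87  92  92
 71  67  69  76  83  89  94  85  85  93 119 133 120  86  83  88  87  87  91  90  91
 71  77  84  92  98 101  98  85  93 115 131 133 109  85  87  85  87  89  96  97  96
 85  90  98 103 101 104  99  87  90 106 108 106  91  85  86  87  88  99 101 102 102
 99 101 102 104 104 115 114 110 107 107 114 110  98  98  94  96  99 103 104 102 104
108 106 105 107 103 107 106 113 106 113 121 124 119 109 104 103 102 106 105 104 102
129 141 138 138 141 140 135 142 134 111 101  93 114 130 111 107 109 131 128 120 105
154 158 157 155 158 155 156 152 123  68  54  53  63 119 136 135 137 152 153 145 121
158 157 158 156 159 158 155 146  90  51  53  53  54 109 126 142 155 156 155 156 153
158 156 160 157 157 160 156 148  92  53  50  54  74 129 105 118 153 156 153 151 159
156 157 159 158 156 159 158 153 128  91  81  93 124 115  77  88 140 159 157 147 157
154 158 157 160 159 157 157 13
[... 279 characters left out ...]
88 125 142 150 130 135 160
156 155 157 158 161 159 156 146 127 107  96  89  85 102 125 144 150 134 114 150 159
157 157 155 159 158 157 157 137 140 128 119 104 106 145 151 152 131 112 143 159 159
157 158 155 157 158 160 160 147 124 131 140 126 129 145 138 121 117 143 158 161 160
158 160 155 155 157 158 160 160 151 133 120 117 115 112 120 133 148 159 159 160 159
158 158 157 155 155 156 160 162 161 159 156 154 147 149 153 156 158 158 160 160 162
156 158 158 159 157 157 158 161 161 161 161 161 159 156 156 158 155 157 160 160 161
[([47, 0, 365, 236, 34565], [282.0, 129.0]), ([333, 0, 85, 60, 2945], [533.0, 32.0]), ([203, 71, 14, 10, 36], [298.0, 109.0]), ([255, 214, 19, 23, 242], [375.0, 322.0])]
```

The scene picture shows the flange's hole at about (127,217) against a predicted (126,214), with the neck and disc rim symmetric below it, so it stands upright in the tray. In the bin, only the flange's spot changed. I hand in the job.

```bash
python3 -c "
from plant import arm;print(arm.close_job())"
```

```text
the job is handed in; nothing more can be done
None
```

I put the level on edge in both notches of the rest, set the flange neck up in the steel tray and handed the job in at about 22 s; no verdict came back, but my last camera checks agreed with this.

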